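Push a spent injector pen through the spring flap of a clinical-waste container

ROBOT

A 7-joint arm with a two-finger parallel gripper is mounted at the origin on the work surface. World frame = base frame: x ahead of the robot, y to its left, z up, the work surface at z = 0. Lengths are in m, angles in rad, forces in N, time in s.
With the tool pointing down it reaches from about 0.425 to 0.875 m from the base axis. Payload 8.4 kg.
Tool frame: the origin (TCP) lies where the fingers leave the gripper's body, on its centre line; the fingertips stand 73 mm ahead of it and the grasp point (between the pads) lies 54 mm ahead of it; z points along the fingers, y is the line along which they close (so a half turn about z gives the same grasp; the last joint's range is limited). The gripper opens to 85 mm and grips with 20 to 120 N. Pads are 22 mm wide; open, the fingers measure 114 mm over their backs; the gripper's body (76 mm by 85 mm) begins 54 mm behind the grasp point. The pads swing forward as they close: fully open they stand 13 mm farther back than shut.
Start: joints at [-1.338, 0.333, 0.04, 1.465, -0.013, 1.343, -0.059], TCP at [0.212, 0.615, 0.304] pointing down, gripper open.
Joint ranges: [-2.58, 2.58], [-0.38, 2.09], [-1.3, 1.39], [0.25, 2.4], [-1.5, 4.64], [0.08, 2.09], [-2.65, 2.65]. Speed limits (rad/s): [2.22, 2.22, 2.79, 2.79, 3.14, 3.14, 3.14].

INTERFACE

Orientations are given as a rotation vector (axis times angle).
In Python, from bench import arm, cams, order, find_in, pinpoint gives the robot as it stands. The module is installed in compiled form; this text tells all that it offers.
- The arm moves only by the tool arm_command, never from a script. Its argument "rows" is a list of rows, each a list of 3 entries, a list of its own where there are three numbers: the shift along the world's x, y, z in units of 0.025 m (1.0 is 0.025 m), then the turn, a rotation vector about the world's x, y, z in units of 0.1 rad (1.0 is 0.1 rad), then the closure, from 0 (fully open) to 1 (shut). A call has exactly 5 rows; each row shifts and turns the commanded pose from where the row before left it; what a row does not reach is not made up. A row lasts 1/10 s, in which the tool goes at most 50 mm and 8.59 degrees, less where a joint would pass 70% of its speed; a pose out of reach is approached as far as the arm can. A call with a number of a shift or a turn outside -1 to 1 is refused whole. A call with a gripper value outside its range is refused whole. The fingers move at their own pace and stop on an object; the grip force is fixed at half the most. Time passes only in rows, so rows that do not move let the fingers close, or fill a call up. It gives the time, the measured TCP pose, the force, the opening and the grip force at its end, in the units of the state.
- arm.state(): the state, without advancing time (a new reading comes with each control period).
- cams.capture(name): name is "side" or "top" or "wrist"; returns a dict with "pixels" (384x512x3 uint8, red, green, blue), "range_z" (384x512 float32, m along the optical axis (not along the pixel's ray), 0 where there is no reading), "fovy" (degrees; the focal length in pixels is half the picture's height over the tangent of half this angle, whatever the lens; pixels are square), "cx", "cy" (the principal point, pixels), "dist" ([k1, k2, p1, p2, k3] as OpenCV has them; the pictures are not rectified), "T" (4x4, takes a point from camera to world coordinates); the wrist camera has in their place "T_tool_cam" (4x4, takes a point from camera to tool coordinates, whose origin is the TCP and whose axes are the flange's). Camera axes: x right, y up, looking along -z (the intrinsics and any distortion apply to the point x, -y, -z); pixel columns grow to the right and rows downward; lengths in m; the calibration is good to about 2 mm. A picture is of the moment at which its call begins: read the wrist's pose just before it.
- order.finish_job(): hands the job in; it is judged then, once.
Trained networks look in a picture, given as the dict that the camera call returned (one of the last four; its "shot" number tells which), for a name from the list of things; names that differ only in an ending like _2 or _b are one class to them, and where a whole thing is asked for, a point or a joint stands for the part that bears it (a point fixed in the world has none). Each returns a list of dicts, best first, with "score" (0 to 1); they miss things now and then, are a little off and sometimes report something else, mostly with a low value. They report only what shows in the picture. A call takes as long as a camera call. They do not tell look-alikes from the thing itself.
- find_in(target, picture): "centre" ([column, row] in pixels, amid what is visible of it).
- pinpoint(target, picture): "centre" ([column, row] in pixels: a listed point, or the origin of a listed thing).
The state is a dict: "clock": time; "joint_positions": joint angles; "qd": joint speeds; "effort": joint torques, N m; "tcp_pos": TCP position; "ee_rot": TCP orientation; "ft_force": force on the tool from outside, world axes, zero at the start; "wrist_torque": the same for the moment, N m; "width": finger opening in m; "gripper_force": force on a finger pad.
Only numpy, scipy, OpenCV 4.12 (cv2) and the standard library are available. Lean on these libraries where they do the work, as an engineer would, in place of code of your own. Each camera call takes 0.05 s, during which the arm holds its last target. There are 200 camera calls.

TASK

Throw away the used injector pen that lies on the drop-off ledge of the yellow clinical-waste container: press the spring flap down with one finger and, while that finger keeps it open, push the pen off the ledge and down through the opening with the other finger. A used pen is only pushed, never picked up, and it must not be shoved against the shut flap or onto it. Then take the hand away so that the flap springs shut, and leave the other things round the container standing where they are.

Things in the scene. Friction and masses are not known exactly. Their poses are not given: they have to be found in the camera images.
- bin: Yellow clinical-waste container, fixed, 210 x 280 mm (own x, y), hollow, floor 6 mm thick. Origin: centre of underside, z up. Lid from +y to -y: rim, top z = 187 mm; flat drop-off ledge, y = +130 to +20, top z = 175, 182 wide in x; opening, y = +20 to -97, 182 wide, shut by the flap; flat rear deck, z = 187, y = -97 to -140. Rims 14 wide, z = 187, along both x sides.
- flap (a joint): Opening angle (rad) of the off-white self-closing flap in the lid's opening, 170 mm wide in bin x: 0 = shut, stop at 1.3. Hinged at its -y side (point hinge), its ledge side swings down into the container. A spring shuts it: 0.12 Nm when shut, 0.20 Nm at 1 rad (2 to 4 N for a finger in mid panel). The pen's weight does not open it.
- hinge (a point): Middle of the flap's hinge line, bin frame (0, -96, 187) mm; fixed on the container.
- ledge_edge (a point): Middle of the ledge's edge at the opening, on its top surface, bin frame (0, +20, 175) mm; fixed on the container. The pen has to go over this edge towards the hinge.
- flap_edge (a point): Middle of the flap's free upper edge; moves with the flap. Shut, the flap's top is a flat 3 mm panel rising from the hinge to this edge, 113 mm towards the ledge and 18 mm higher than the hinge; from here a skirt 3 mm thick and 30 mm high hangs down and closes the gap to the ledge, 3 to 4 mm from its edge.
- pen: Spent injector pen (needle locked away): flat-sided bar with rounded edges, grey with a narrower white nose at +x, 124 mm long (own x), 22 wide (y), 18 high (z), 28 to 56 g. Origin: centre of underside. Lies flat on the ledge within 9 degrees of parallel to the edge, its centre 26 to 36 mm from the edge and within 20 mm of the ledge's middle.
- tub: White tub of wipes with a blue band, 84 mm in diameter, 150 mm high, standing on the table some 70 mm clear of the ledge end of the container. Origin: centre of its underside. Leave it alone.
- spray: Small white pump-spray bottle, 44 mm in diameter, 146 mm high, standing on the table some 50 mm clear of the hinge end of the container. Origin: centre of its underside. Leave it alone.
- tape: Roll of white tape lying flat on the table by the hinge end of the container, 80 mm in diameter, 25 mm high. Origin: centre of its underside. Leave it alone.
Mind the look-alikes: they are no part of the job. Of the things like the pen, leave any that is blue; of the rest the smaller one is meant.

How it is judged:
On the way, in this order (a step that is already met when the one before it is completed fails the run):
1. a finger presses the flap open (more than 0.4 rad) while the pen still lies on the ledge (value of joint flap above 0.4 rad and contact force between the fingers and flap above 0.3 N and y of pen in the frame of ledge_edge above 0 m and z of pen in the frame of ledge_edge above -0.004 m), for 0.2 s.
2. the pen has dropped through (40 mm or more below the ledge) while a finger still holds the flap open (z of pen in the frame of ledge_edge below -0.04 m and value of joint flap above 0.4 rad and contact force between the fingers and flap above 0.2 N), for 0.05 s.
At the end, for the whole second after the job is handed in: The pen lies at rest inside the container, its middle less than 100 mm above the container's underside, and the flap has sprung shut (less than 0.08 rad open) (z of pen in the frame of bin between 0 and 0.1 m and x of pen in the frame of bin between -0.09 and 0.09 m and y of pen in the frame of bin between -0.12 and 0.12 m and value of joint flap below 0.08 rad and linear speed of pen below 0.05 m/s); the robot touches nothing.
It fails at once if the pen is lifted (more than 20 mm above the ledge) (z of pen in the frame of ledge_edge above 0.02 m).
It fails at once if the pen is shoved against the shut flap or laid on it (flap less than 0.25 rad open) (contact force between pen and flap above 0.2 N and value of joint flap below 0.25 rad).
It fails at once if the tub, the spray bottle or the tape is moved by more than 20 mm or tipped (distance of any of tub, spray, tape from where it was at the start of the episode above 0.02 m or angle between any of tub, spray's own z axis and vertical above 0.3 rad).
It also fails if it takes over 35 s, if anything falls off the work surface, if the arm or the gripper's body presses on something with over 40 N, if the wrist force passes 120 N, or if a joint passes its speed limit or range.

## Working session

There is one attempt and no reset: what is moved stays moved. The work goes in short steps, Python scripts to look and compute and a tool call to move; the robot and the scene stay as the last step left them, time stands still between calls to the robot, and variables do not carry over. Pictures are saved under pics/ and viewed, at most 10 in all, crops included, and the job is handed in when it is done.

Besides the shell and the picture viewer there is one more tool, called after "Request:" as name(argument=value, ...), one argument or row to a line, values as JSON. arm_command: Moves the arm, as the interface text tells. Its arguments: {"type":"object","properties":{"rows":{"type":"array","items":{"type":"array"}}},"required":["rows"]}

```bash
mkdir -p pics
cat > h.py <<'E'
import numpy as np, cv2
from bench import arm, cams, order, find_in, pinpoint
from scipy.spatial.transform import Rotation as R
def cam(d,st=None):
    f=192/np.tan(np.radians(d["fovy"])/2); K=np.array([[f,0,d["cx"]],[0,f,d["cy"]],[0,0,1.]])
    if "T" in d: T=np.array(d["T"])
    else:
        W=np.eye(4);W[:3,:3]=R.from_rotvec(st["ee_rot"]).as_matrix();W[:3,3]=st["tcp_pos"];T=W@np.array(d["T_tool_cam"])
    return K,np.array(d["dist"],float),T
def ray(d,px,st=None):
    K,D,T=cam(d,st); n=cv2.undistortPoints(np.array([[px]],float),K,D)[0,0]
    return T[:3,:3]@np.array([n[0],-n[1],-1.]),T[:3,3]
def at_z(d,px,z,st=None):
    r,o=ray(d,px,st); return o+r*(z-o[2])/r[2]
def at_d(d,px,st=None):
    r,o=ray(d,px,st); c,w=int(round(px[0])),int(round(px[1])); p=d["range_z"][max(w-1,0):w+2,max(c-1,0):c+2]; p=p[p>0]
    return o+r*np.median(p) if len(p) else None
def cloud(d,st=None):
    K,D,T=cam(d,st); v,u=np.mgrid[:384,:512]; n=cv2.undistortPoints(np.stack([u.ravel(),v.ravel()],1).astype(float)[:,None],K,D)[:,0]
    z=d["range_z"].ravel(); P=np.stack([n[:,0]*z,-n[:,1]*z,-z],1)@T[:3,:3].T+T[:3,3]; P[z==0]=np.nan
    return P.reshape(384,512,3)
E
python3 - <<'E'
from h import *
np.set_printoptions(precision=3,suppress=True)
ims=[]
for n in ["top","side"]:
    d=cams.capture(n); ims.append(d["pixels"][...,::-1])
    print(n)
    for t in ["pen","bin","tub","spray","tape","flap"]:
        for r in find_in(t,d)[:4]: print(t,"find",np.round(r["centre"]),round(r["score"],2),at_d(d,r["centre"]))
    for t in ["pen","hinge","ledge_edge","flap_edge","bin"]:
        z={"hinge":.187,"ledge_edge":.175,"flap_edge":.205,"pen":.175,"bin":0}[t]
        for r in pinpoint(t,d)[:4]: print(t,"pin",np.round(r["centre"],1),round(r["score"],2),at_z(d,r["centre"],z))
cv2.imwrite("pics/a.png",cv2.resize(ims[0],(800,600)))
cv2.imwrite("pics/b.png",cv2.resize(ims[1],(800,600)))
print(arm.state())
E
```

```text
top
pen find [212. 287.] 0.92 [0.313 0.155 0.02 ]
pen find [251. 202.] 0.75 [0.521 0.05  0.195]
pen find [163. 149.] 0.65 [0.691 0.298 0.026]
bin find [272. 196.] 0.89 [0.536 0.002 0.201]
bin find [334. 150.] 0.66 [ 0.693 -0.179  0.025]
tub find [161. 216.] 0.81 [0.491 0.273 0.154]
tub find [286. 188.] 0.71 [ 0.555 -0.032  0.196]
spray find [353. 199.] 0.92 [ 0.543 -0.212  0.105]
tape find [334. 148.] 0.96 [ 0.702 -0.185  0.004]
flap find [283. 191.] 0.65 [ 0.548 -0.026  0.196]
pen pin [249.2 203. ] 0.95 [0.522 0.055 0.175]
pen pin [214.9 282.1] 0.89 [0.332 0.136 0.175]
pen pin [164.6 149.9] 0.82 [0.654 0.266 0.175]
hinge pin [304.6 180.1] 0.81 [ 0.577 -0.078  0.187]
ledge_edge pin [257.9 195.8] 0.88 [0.54  0.034 0.175]
flap_edge pin [258.9 194.2] 0.74 [0.539 0.032 0.205]
flap_edge pin [351.9 201.2] 0.35 [ 0.523 -0.189  0.205]
bin pin [270.9 204.7] 0.69 [ 0.54  -0.003  0.   ]
side
pen find [301. 168.] 0.89 [0.686 0.281 0.019]
pen find [250. 180.] 0.66 [0.519 0.053 0.192]
pen find [190. 201.] 0.64 [0.309 0.142 0.   ]
bin find [262. 213.] 0.95 [ 0.554 -0.066  0.187]
tub find [247. 145.
[... 315 characters left out ...]
0.175]
hinge pin [268.8 219. ] 0.97 [ 0.572 -0.084  0.187]
ledge_edge pin [259.5 193.7] 0.79 [0.546 0.016 0.175]
ledge_edge pin [249.3 171.7] 0.53 [0.515 0.103 0.175]
flap_edge pin [257.1 184.1] 0.8 [0.54  0.024 0.205]
{'clock': 1.2, 'joint_positions': array([-1.338,  0.333,  0.04 ,  1.465, -0.013,  1.343, -0.058]), 'qd': array([ 0.   ,  0.001,  0.   ,  0.001,  0.   , -0.002, -0.   ]), 'effort': array([ -0.   , -65.833,   1.363, -40.582,   0.017,   0.003,  -0.   ]), 'tcp_pos': array([0.212, 0.615, 0.304]), 'ee_rot': array([-0.519, -3.098,  0.   ]), 'ft_force': array([ 0.327, -0.224,  0.447]), 'wrist_torque': array([ 0.036, -0.015, -0.007]), 'gripper_force': 0.0, 'width': 0.08587418243572884}
```

View pics/a.png

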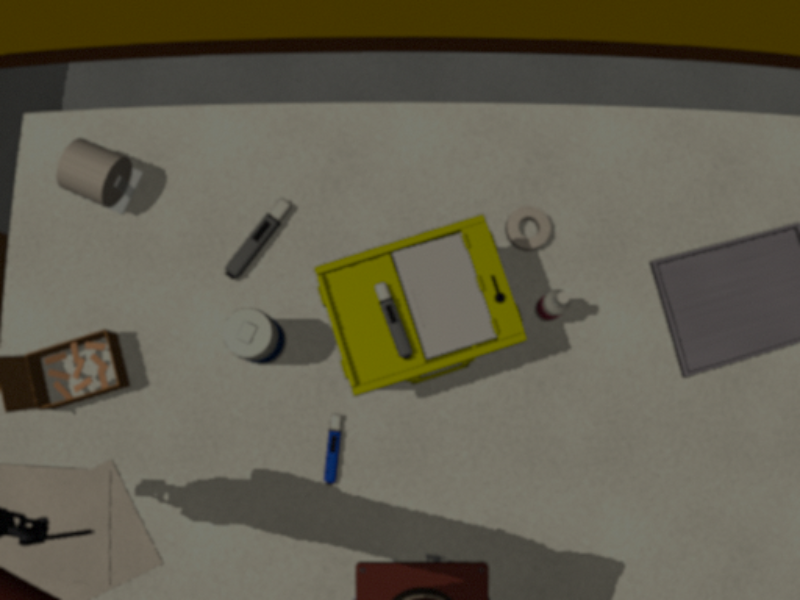

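View pics/b.png

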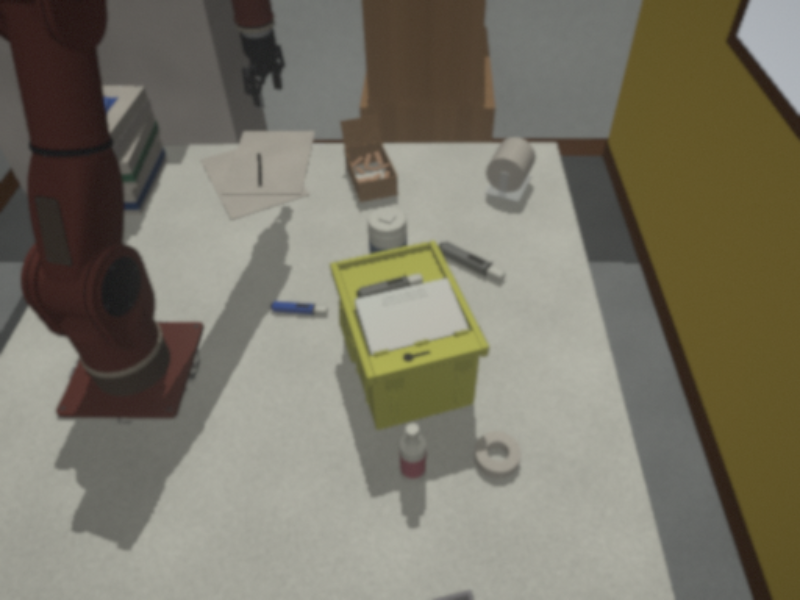

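Top view shows three pen-like things, at (in 512x384 px) (212,287) blue, (163,149) large grey on the table, and (251,202) smaller grey on the bin's ledge. The ledge one fits: it is not blue, it is the smaller of the rest, and it lies on the ledge. I'll confirm it with a crop and fit the bin.

```bash
cat > fit.py <<'E'
from h import *
def fit(d,st=None):
    P=cloud(d,st); hsv=cv2.cvtColor(d["pixels"],cv2.COLOR_RGB2HSV)
    near=(P[...,2]>.165)&(P[...,2]<.215)&(np.hypot(P[...,0]-.547,P[...,1]-.0)<.22)
    yel=near&(hsv[...,0]>20)&(hsv[...,0]<40)&(hsv[...,1]>120)
    (c,s,a)=cv2.minAreaRect((P[yel][:,:2]*1000).astype(np.float32))
    b=cv2.boxPoints((c,s,a)); e=[b[1]-b[0],b[2]-b[1]]; L=max(e,key=np.linalg.norm); yb=L/np.linalg.norm(L); yb*=np.sign(yb[1])
    return P,near,yel,hsv,np.array(c)/1000,s,yb
def tobin(p,o,yb):
    xb=np.array([yb[1],-yb[0]]); q=np.asarray(p)[...,:2]-o; return np.stack([q@xb,q@yb],-1)
E
python3 - <<'E'
from fit import *
np.set_printoptions(precision=4,suppress=True)
d=cams.capture("top"); P,near,yel,hsv,o,s,yb=fit(d)
print("bin",o,s,yb,np.degrees(np.arctan2(yb[1],yb[0])))
B=tobin(P,o,yb)
for y0,y1 in [(-.137,-.1),(-.09,-.07),(-.03,-.01),(0,.015),(.09,.125)]:
    m=near&(abs(B[...,0])<.07)&(B[...,1]>y0)&(B[...,1]<y1); print(y0,y1,np.median(P[m][:,2]),m.sum())
m=near&~yel&(abs(B[...,0])<.085)&(B[...,1]>.028)&(B[...,1]<.12)
r=cv2.minAreaRect((B[m]*1000).astype(np.float32)); print("pen bin mm",r,m.sum(),np.median(P[m][:,2]))
for n in ["ledge_edge","hinge","flap_edge"]:
    z={"hinge":.187,"ledge_edge":.175,"flap_edge":.205}[n]
    print(n,tobin(at_z(d,pinpoint(n,d)[0]["centre"],z),o,yb))
c=d["pixels"][90:300,130:350,::-1]; cv2.imwrite("pics/c.png",cv2.resize(c,None,fx=2.8,fy=2.8,interpolation=cv2.INTER_CUBIC))
E
```

```text
bin [0.541  0.0081] (214.64071655273438, 287.6018371582031) [-0.3093  0.951 ] 108.017525
-0.137 -0.1 0.18836784228883963 862
-0.09 -0.07 0.1906259497978402 458
-0.03 -0.01 0.20066561851548126 480
0 0.015 0.20500661034526702 367
0.09 0.125 0.17605159253522817 834
pen bin mm ((-8.184490203857422, 47.55311584472656), (123.41007995605469, 20.31000328063965), 3.0656490325927734) 411 0.19343279237235111
ledge_edge [0.0096 0.0245]
hinge [ 0.0027 -0.0916]
flap_edge [0.0004 0.0282]
```

View pics/c.png

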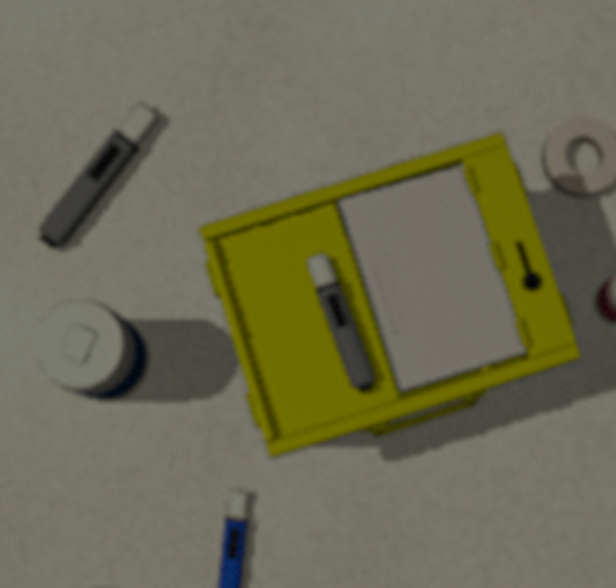

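The crop confirms it: the small grey pen with the white nose lies on the ledge, around crop (340,320). The bigger grey pen and the blue one are on the table. I'm moving above the bin now.

Request:
arm_command(
  rows=[
    [[0.7, -1, 0.4], [0, 0, 0.33], 0],
    [[0.7, -1, 0.4], [0, 0, 0.33], 0],
    [[0.7, -1, 0.4], [0, 0, 0.33], 0],
    [[0.7, -1, 0.4], [0, 0, 0.33], 0],
    [[0.7, -1, 0.4], [0, 0, 0.33], 0],
  ],
)

```text
clock: 1.9
tcp_pos: [0.2998, 0.4884, 0.3544]
ee_rot: [0.26, 3.131, 0.0]
ft_force: [0.9, 0.5, -0.6]
width: 0.0855
gripper_force: 0.0
```

Request:
arm_command(
  rows=[
    [[0.7, -1, 0], [0, 0, 0.33], 0],
    [[0.7, -1, 0], [0, 0, 0.33], 0],
    [[0.7, -1, 0], [0, 0, 0.33], 0],
    [[0.7, -1, 0], [0, 0, 0.33], 0],
    [[0.7, -1, 0], [0, 0, 0.33], 0],
  ],
)

```text
clock: 2.4
tcp_pos: [0.3874, 0.3634, 0.3541]
ee_rot: [0.001, 3.141, 0.001]
ft_force: [-0.2, -0.9, 0.1]
width: 0.0853
gripper_force: 0.0
```

Request:
arm_command(
  rows=[
    [[0.7, -1, 0], [0, 0, 0.33], 0],
    [[0.7, -1, 0], [0, 0, 0.33], 0],
    [[0.7, -1, 0], [0, 0, 0.33], 0],
    [[0.7, -1, 0], [0, 0, 0.33], 0],
    [[0.7, -1, 0], [0, 0, 0.33], 0],
  ],
)

```text
clock: 2.9
tcp_pos: [0.4748, 0.2384, 0.3541]
ee_rot: [-0.258, 3.131, 0.001]
ft_force: [0.3, 0.5, 0.2]
width: 0.0851
gripper_force: 0.0
```

Request:
arm_command(
  rows=[
    [[0.6, -1, 0], [0, 0, 0.33], 0],
    [[0.6, -1, 0], [0, 0, 0.33], 0],
    [[0.6, -1, 0], [0, 0, 0.33], 0],
    [[0.6, -1, 0], [0, 0, 0.33], 0],
    [[0, -1, 0], [0, 0, 0], 0],
  ],
)

```text
clock: 3.4
tcp_pos: [0.5354, 0.1132, 0.3538]
ee_rot: [-0.463, 3.107, -0.001]
ft_force: [0.1, -0.2, -0.1]
width: 0.0854
gripper_force: 0.0
```

Run:
```python
from fit import *
np.set_printoptions(precision=4,suppress=True)
st=arm.state(); d=cams.capture("wrist"); print(st["clock"],st["tcp_pos"],st["ee_rot"],st["joint_positions"],st["ft_force"])
print(d["T_tool_cam"],d["fovy"])
print("tool y",R.from_rotvec(st["ee_rot"]).as_matrix()[:,1])
for n in ["pen","ledge_edge","hinge","flap_edge"]:
    z={"hinge":.187,"ledge_edge":.175,"flap_edge":.205,"pen":.175}[n]
    for r in pinpoint(n,d)[:2]: print(n,r,at_z(d,r["centre"],z,st))
P,near,yel,hsv,o,s,yb=fit(d,st); print("bin",o,s,yb)
cv2.imwrite("pics/d.png",cv2.resize(d["pixels"][...,::-1],(800,600)))
```

```text
3.4 [0.5354 0.1132 0.3538] [-0.4627  3.1069 -0.0011] [-0.691   0.0961  0.4355  1.6607 -0.0404  1.3935  1.6163] [ 0.1479 -0.2016 -0.082 ]
[[-0.0001  0.9584  0.2854  0.0728]
 [ 1.     -0.      0.0004  0.0017]
 [ 0.0003  0.2854 -0.9584 -0.0701]
 [ 0.      0.      0.      1.    ]] 61.09747972157293
tool y [-0.2914  0.9566 -0.0007]
pen {'centre': [183.6, 147.9], 'score': 0.95} [0.517 0.051 0.175]
pen {'centre': [345.2, 284.5], 'score': 0.61} [0.5931 0.2149 0.175 ]
ledge_edge {'centre': [151.2, 164.2], 'score': 0.73} [0.5369 0.0294 0.175 ]
hinge {'centre': [3.5, 167.6], 'score': 0.7} [ 0.5701 -0.0825  0.187 ]
bin [0.5372 0.0143] (210.9881134033203, 267.639892578125) [-0.3084  0.9513]
```

View pics/d.png

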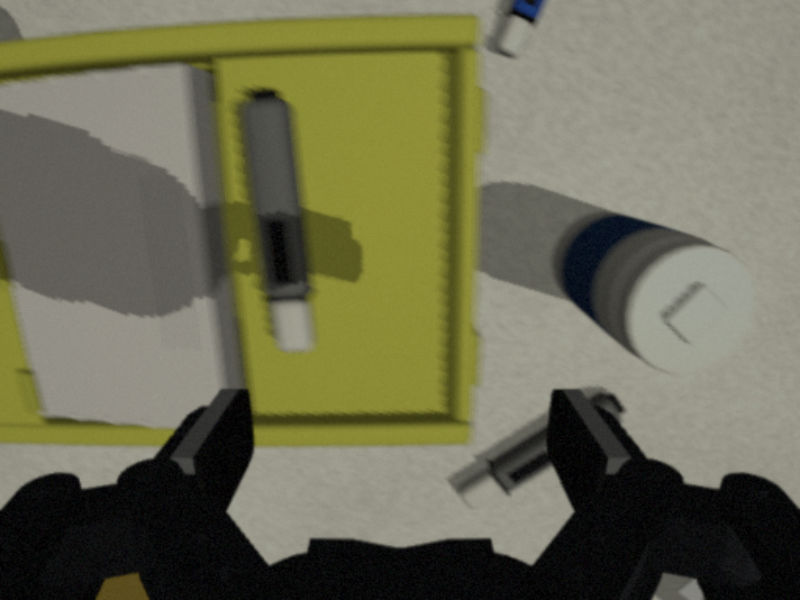

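The wrist view shows the pen from (265,95) to (295,345), the ledge edge along x≈225, and both fingertips at (245,395) and (555,395). Now I'll measure the pen, the edge and the tips.

Run:
```python
from fit import *
np.set_printoptions(precision=4,suppress=True)
st=arm.state(); d=cams.capture("wrist"); P,near,yel,hsv,o,s,yb=fit(d,st)
o=np.array([.537,.0293])-.02*yb+0; B=tobin(P,o,yb); print("o",o,yb)
z=P[...,2]; led=near&yel&(abs(z-.175)<.005)&(abs(B[...,0])<.08)
print("ledge y range",np.percentile(B[led][:,1],[.5,2,98,99.5]),"z",np.median(z[led]))
fl=near&(hsv[...,1]<60)&(z>.19)&(B[...,1]<.03)&(abs(B[...,0])<.1); print("flap y,x",np.percentile(B[fl][:,1],[1,50,99,99.8]),np.percentile(B[fl][:,0],[.5,99.5]))
rim=near&yel&(abs(z-.187)<.005); print("rim y,x",np.percentile(B[rim][:,1],[98,99.5]),np.percentile(B[rim][:,0],[.5,99.5]))
m=near&(z>.186)&(abs(B[...,0])<.08)&(B[...,1]>.027)&(B[...,1]<.1)
r=cv2.minAreaRect((B[m]*1000).astype(np.float32)); print("pen",r,np.median(z[m]))
# fingertips in tool frame
T=np.eye(4);T[:3,:3]=R.from_rotvec(st["ee_rot"]).as_matrix();T[:3,3]=st["tcp_pos"]
Q=(P-T[:3,3])@T[:3,:3]
f=(Q[...,2]<.09)&(Q[...,2]>.0)&(abs(Q[...,0])<.03)
for sg in (1,-1):
    q=Q[f&(Q[...,1]*sg>0)]; print(sg,len(q),np.percentile(q,[0.5,50,99.5],axis=0)); t=q[q[:,2]>np.percentile(q[:,2],90)]; print(" tip y",np.percentile(t[:,1],[2,98]))
print(st["clock"])
```

```text
o [0.5432 0.0103] [-0.3078  0.9514]
ledge y range [0.0219 0.0234 0.1309 0.1437] z 0.1750238020465513
flap y,x [-0.0769 -0.0228  0.0188  0.019 ] [-0.0852  0.0818]
rim y,x [0.1399 0.1408] [-0.1052  0.1017]
pen ((-15.037067413330078, 48.511924743652344), (123.24309539794922, 22.783063888549805), 3.069302558898926) 0.1924159679096284
1 8967 [[-0.0109  0.0348  0.0002]
 [ 0.0072  0.0549  0.0086]
 [ 0.0166  0.0748  0.0577]]
 tip y [0.044 0.057]
-1 8941 [[-0.0109 -0.0716  0.0002]
 [ 0.0072 -0.0516  0.0085]
 [ 0.0164 -0.0314  0.0574]]
 tip y [-0.054  -0.0406]
3.65
```

Everything agrees with the given sizes: rim at y 140 mm, ledge z 175 mm, pen top z 192 mm, tips 60 mm ahead of the TCP when open. Next I tilt 0.4 rad about bin x and go to a hover.

Request:
arm_command(
  rows=[
    [[-0.07, -0.81, -0.47], [0.76, 0.25, 0.07], 0],
    [[-0.07, -0.81, -0.47], [0.76, 0.25, 0.07], 0],
    [[-0.07, -0.81, -0.47], [0.76, 0.25, 0.07], 0],
    [[-0.07, -0.81, -0.47], [0.76, 0.25, 0.07], 0],
    [[-0.07, -0.81, -0.47], [0.76, 0.25, 0.07], 0],
  ],
)

```text
clock: 4.2
tcp_pos: [0.5255, 0.0138, 0.2952]
ee_rot: [0.5, -2.973, -0.608]
ft_force: [0.4, 0.7, -0.4]
width: 0.0853
gripper_force: 0.0
```

```bash
cat > tips.py <<'E'
from fit import *
o=np.array([.5432,.0103]); yb=np.array([-.3078,.9514])
def tips(st):
    M=R.from_rotvec(st["ee_rot"]).as_matrix()
    for n,v in dict(tcp=(0,0,0),Bin=(0,.0425,.060),Aout=(0,-.056,.060)).items():
        p=M@np.array(v)+st["tcp_pos"]; print(n,np.round(np.r_[tobin(p,o,yb),p[2]]*1000,1))
    print("F",np.round(st["ft_force"],1),"t",round(st["clock"],2),"toolz",np.round(M[:,2],3),"tcp",np.round(st["tcp_pos"],4))
E
python3 - <<'E'
from tips import *
st=arm.state(); d=cams.capture("wrist"); tips(st)
P=cloud(d,st); B=tobin(P,o,yb); z=P[...,2]
m=(z>.185)&(z<.2)&(abs(B[...,0])<.085)&(B[...,1]>.027)&(B[...,1]<.1)
print(m.sum(), cv2.minAreaRect((B[m]*1000).astype(np.float32)),np.median(z[m]))
cv2.imwrite("pics/e.png",cv2.resize(d["pixels"][...,::-1],(800,600)))
E
```

```text
tcp [-15.7   8.8 295.2]
Bin [-17.   71.4 256.7]
Aout [-15.2 -19.2 218. ]
F [ 0.4  0.7 -0.4] t 4.2 toolz [-0.128  0.371 -0.92 ] tcp [0.5255 0.0138 0.2952]
6341 ((-14.760581970214844, 47.73774719238281), (123.48275756835938, 22.426422119140625), 3.2968599796295166) 0.1922196992172779
```

View pics/e.png

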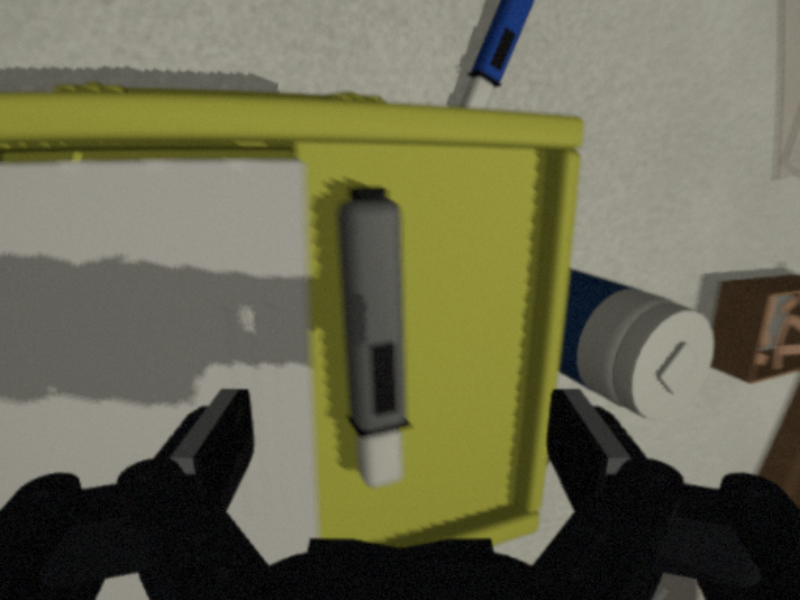

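The tips straddle the pen, with finger A over the flap and finger B behind the pen. Descending.

Request:
arm_command(
  rows=[
    [[0, 0, -0.75], [0, 0, 0], 0],
    [[0, 0, -0.75], [0, 0, 0], 0],
    [[0, 0, -0.75], [0, 0, 0], 0],
    [[0, 0, -0.75], [0, 0, 0], 0],
    [[0, 0, 0], [0, 0, 0], 0],
  ],
)

```text
clock: 4.75
tcp_pos: [0.5246, 0.0148, 0.2182]
ee_rot: [0.497, -2.969, -0.602]
ft_force: [-1.1, 1.8, 0.6]
width: 0.0852
gripper_force: 0.7
```

```bash
cat > look.py <<'E'
from tips import *
import sys
st=arm.state(); tips(st)
for n in ["wrist","side"]:
    d=cams.capture(n); P=cloud(d,st); B=tobin(P,o,yb); z=P[...,2]
    if n=="wrist":
        m=(z>.183)&(z<.197)&(abs(B[...,0])<.085)&(B[...,1]>.01)&(B[...,1]<.068); print("pen",m.sum(),cv2.minAreaRect((B[m]*1000).astype(np.float32)) if m.any() else "")
        w=d["pixels"]
    else: w2=cv2.resize(d["pixels"][130:290,150:363],(512,384),interpolation=cv2.INTER_CUBIC)
im=np.hstack([w,w2])[...,::-1]; cv2.imwrite("pics/%s.png"%sys.argv[1],cv2.resize(im,(800,300)))
E
python3 look.py f
```

```text
tcp [-16.4  10.  218.2]
Bin [-17.8  72.5 179.5]
Aout [-16.2 -18.2 141.1]
F [-1.1  1.8  0.6] t 4.75 toolz [-0.132  0.367 -0.921] tcp [0.5246 0.0148 0.2182]
pen 11870 ((-28.85223388671875, 51.75883102416992), (95.68760681152344, 32.290184020996094), 2.5871171951293945)
```

View pics/f.png

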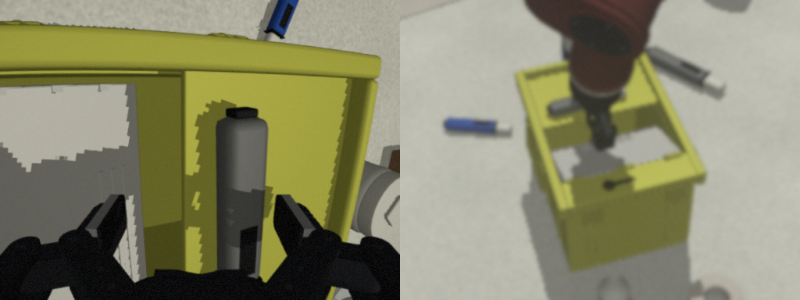

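The flap is held open at about 0.7 rad and the pen is still on the ledge between the fingers, at left panel (240,190). Pushing towards the hinge.

Request:
arm_command(
  rows=[
    [[0.07, -0.23, 0.03], [0, 0, 0], 0],
    [[0.09, -0.28, 0.03], [0, 0, 0], 0],
    [[0.09, -0.28, 0], [0, 0, 0], 0],
    [[0.09, -0.28, 0], [0, 0, 0], 0],
    [[0.09, -0.28, 0], [0, 0, 0], 0],
  ],
)

```text
clock: 5.35
tcp_pos: [0.5365, -0.0202, 0.2225]
ee_rot: [0.497, -2.973, -0.606]
ft_force: [-1.8, 7.2, 6.4]
width: 0.0859
gripper_force: 4.6
```

```bash
python3 look.py g
```

```text
tcp [-15.7 -26.9 222.5]
Bin [-16.9  35.6 183.9]
Aout [-15.3 -55.  145.4]
F [-1.8  7.2  6.4] t 5.35 toolz [-0.128  0.37  -0.92 ] tcp [ 0.5365 -0.0202  0.2225]
pen 11738 ((-24.78270721435547, 28.409440994262695), (104.99284362792969, 34.78545379638672), 0.6970839500427246)
```

View pics/g.png

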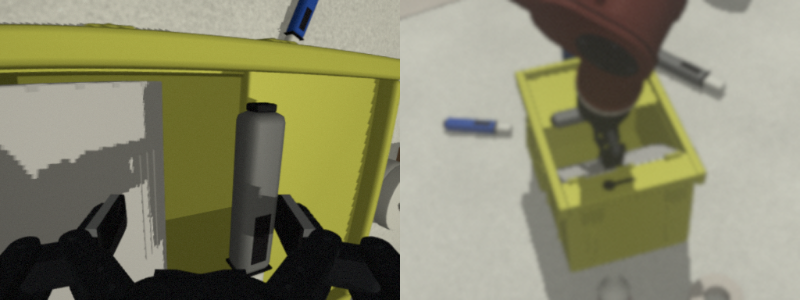

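The pen is now balanced at the edge, left panel (260,185), and the flap is wide open. Pushing on and holding.

Request:
arm_command(
  rows=[
    [[0.08, -0.24, 0], [0, 0, 0], 0],
    [[0.08, -0.24, 0], [0, 0, 0], 0],
    [[0.05, -0.14, 0], [0, 0, 0], 0],
    [[0, 0, 0], [0, 0, 0], 0],
    [[0, 0, 0], [0, 0, 0], 0],
  ],
)

```text
clock: 5.95
tcp_pos: [0.541, -0.0251, 0.2256]
ee_rot: [0.515, -2.963, -0.628]
ft_force: [-18.3, 42.4, 33.2]
width: 0.0853
gripper_force: 15.8
```

```bash
python3 look.py i
```

```text
tcp [-13.  -33.  225.6]
Bin [-14.9  30.2 188. ]
Aout [-12.1 -59.8 148.1]
F [-18.3  42.4  33.2] t 5.95 toolz [-0.135  0.382 -0.914] tcp [ 0.541  -0.0251  0.2256]
pen 372 ((-15.454859733581543, 29.723024368286133), (8.12015151977539, 23.59813690185547), 78.48607635498047)
```

View pics/i.png

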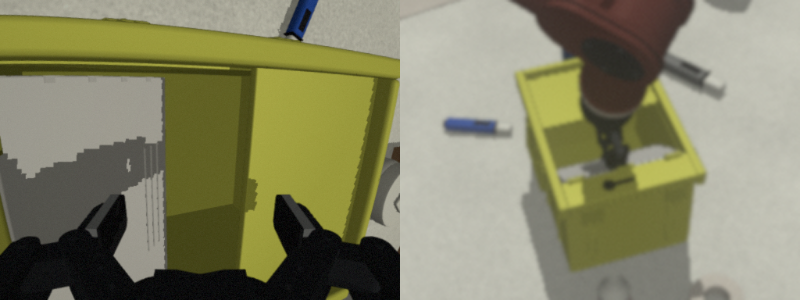

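The pen has dropped through: it is gone from the ledge, and the opening is clear at left panel (205,190). The reaction force is high, so I back off a little and then lift out.

Request:
arm_command(
  rows=[
    [[-0.12, 0.38, 0.1], [0, 0, 0], 0],
    [[-0.09, 0.28, 0.3], [0, 0, 0], 0],
    [[0, 0, 0.6], [0, 0, 0], 0],
    [[0, 0, 0.8], [0, 0, 0], 0],
    [[0, 0, 0.8], [0, 0, 0], 0],
  ],
)

```text
clock: 6.55
tcp_pos: [0.5362, -0.0214, 0.288]
ee_rot: [0.493, -2.975, -0.6]
ft_force: [0.7, -0.1, -0.2]
width: 0.085
gripper_force: 0.0
```

Request:
arm_command(
  rows=[
    [[0, 0, 1], [0, 0, 0], 0],
    [[0, 0, 1], [0, 0, 0], 0],
    [[0, 0, 1], [0, 0, 0], 0],
    [[0, 0, 1], [0, 0, 0], 0],
    [[0, 0, 0], [0, 0, 0], 0],
  ],
)

```text
clock: 7.05
tcp_pos: [0.537, -0.0219, 0.3906]
ee_rot: [0.494, -2.98, -0.6]
ft_force: [-0.5, -0.2, -0.0]
width: 0.0853
gripper_force: 0.0
```

```bash
python3 look.py j
```

```text
tcp [-15.8 -28.7 390.6]
Bin [-16.6  33.7 351.7]
Aout [-15.1 -57.1 313.7]
F [-0.5 -0.2 -0. ] t 7.05 toolz [-0.122  0.367 -0.922] tcp [ 0.537  -0.0219  0.3906]
pen 0
```

View pics/j.png

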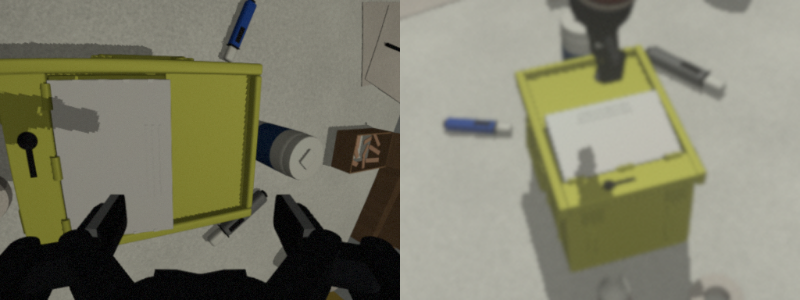

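The ledge is empty, the flap is shut (left panel 110,155), the tub is standing, and the hand is clear with no contact force. Handing in.

```bash
python3 -c "
from bench import order
print(order.finish_job())"
```

```text
the job is handed in; nothing more can be done
None
```

The pen was pushed off the ledge through the held-open flap, the flap has sprung shut, the hand is clear and the job is handed in; no verdict was returned, and the push peaked at about 57 N at the wrist (limit 120 N).

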